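# Set the wax pen's heat selector by clicks and start it

## Task

Get the wax pen heating: with a fingertip, push the black pointer selector on the grey control box round clockwise to heat position 6, six clicks up from the small ring that marks off, without going past it, and only then press the round start button fully down and let it come up again. Push gently: do not grip or lift anything, keep the box where it stands, and leave the things round about alone.

Things in the scene. Friction and masses are not known exactly. Their poses are not given: they have to be found in the camera images.
- control_box: Grey control box, 170 (x) x 230 (y) x 58 mm high, 4 kg, loose on rubber feet on the left table, whose top is at z = +6 mm. Origin: centre of its underside; its -x side, with two round pen sockets, is the front, toward the robot; +y is its left. The level top panel is 58 mm above the origin. On it, in this frame: the selector's vertical axis at x +6, y +40 mm; the start button at x -45, y -78 mm.
- dial_centre (a point): Where the selector's axis meets the top panel. Round it, 55 to 66 mm out, lie nine flat marks 30 degrees apart: position 0 (off) is a small ring, 1 to 8 are black bars that grow longer, clockwise seen from above. In the box's frame position 0 lies 120 degrees anticlockwise from the box's +x (front left), 4 straight at +x (back), 6 at 60 degrees clockwise from +x (back right).
- selector (a joint): Selector angle, rad: 0 at off (anticlockwise stop), grows clockwise seen from above, 0.5236 a click; position 6 is 3.142, position 8 (end stop) 4.189. Starts at rest at 0, 1, 2 or 3. In the box's frame the pointer stands 120 degrees minus this angle anticlockwise from +x. A sprung ball pulls it to the nearest position: once half a click over it jumps on. A click takes about 5 N at the pointer's end.
- pointer_tip (a point): Outer end of the selector's pointer, at half its height: 50 mm from the axis, 17 mm above the panel. The selector is a black round hub (28 mm across, top 30 mm above the panel) with one straight arm, 12 mm wide, reaching 50 mm from the axis, from 6 to 28 mm above the panel, with a white line on top. A fingertip can push the side of this arm.
- start (a joint): Travel of the round start button, m: 0 up, 0.006 fully down; a spring brings it up again; fully down takes about 5 N.
- start_top (a point): Centre of the top of the start button: a round grey push button, 26 mm across, in a black housing on the front right of the panel; it presses straight down by 6 mm.
- pen_stand: wax pen resting in a spring stand, 76x157x170 mm, loose, behind the control box. Origin: centre of its underside. A bystander.
- mould_0: brown rubber mould block, 50x77x22 mm, loose, on the right-hand table. Origin: centre of its underside. A bystander.
- tweezers: metal tweezers lying flat, 18x136x10 mm, loose, in front of the control box. Origin: centre of its underside. A bystander.
- tape_roll: roll of tape, 58x58x24 mm, loose, to the left of the control box. Origin: centre of its underside. A bystander.
- flux_bottle: white bottle, 46x46x71 mm, loose, on the right-hand table, behind the mould block. Origin: centre of its underside. A bystander.
- side_cutters: small side cutters lying flat, 60x105x12 mm, loose, on the right-hand table, near its front edge. Origin: centre of its underside. A bystander.
- bit_case: flat dark case, 66x95x24 mm, loose, on the right-hand table, far right. Origin: centre of its underside. A bystander.

How it is judged:
By the outcome, as a careful person would: the job done as asked, in the order asked, and still so for the second after the job is handed in, with the robot touching nothing.
It also fails if it takes over 54 s, if anything falls off the work surface, if the arm or the gripper's body presses on something with over 40 N, if the wrist force passes 120 N, or if a joint passes its speed limit or range.

## Robot

A 6-joint arm with a two-finger parallel gripper is mounted at the origin on a cart in front of the work surface, level with it; the furniture and walls round the work are solid. World frame = base frame: x ahead of the robot, y to its left, z up, the work surface at z = 0. Lengths are in m, angles in rad, forces in N, time in s.
With the tool pointing down it reaches from about 0.275 to 0.825 m from the base axis. Payload 5.2 kg.
Tool frame: the origin (TCP) lies at the very end of the fingers, on their centre line; the grasp point (between the pads) lies 19 mm behind it (arm.grip_point_offset is the distance from the TCP to the grasp point, in m); z points along the fingers, y is the line along which they close (so a half turn about z gives the same grasp; the last joint's range is limited). The gripper opens to 93 mm and grips with 3 to 60 N. Pads are 15 mm wide; open, the fingers measure 128 mm over their backs; the gripper's body (75 mm by 188 mm) begins 65 mm behind the grasp point.
Start: joints at [1.037, 0.259, 1.535, -0, 1.348, -0.203], TCP at [0.179, 0.52, 0.197] pointing down, gripper open.
Joint ranges: [-3.14, 3.14], [-0.91, 2.08], [0.19, 2.58], [-1.22, 4.36], [0.22, 2.71], [-3.12, 3.12]. Speed limits (rad/s): [2.57, 2.57, 3.14, 3.14, 3.14, 3.14].

## Interface

Orientations are given as a unit quaternion [w, x, y, z].
In Python, from station import arm, grab_frame, camera_model, models gives the robot as it stands.
- The arm moves only by the tool send_rows, never from a script. Its arguments are lists of equal length, an entry for each row: "linear": the shift along the tool's x, y, z in m, a list of three; "delta_rot": the turn, a rotation vector about the tool's x, y, z in rad, a list of three; "claw": the opening, from 0 (shut) to 1 (fully open). A call has 1 to 8 rows; each row shifts and turns the commanded pose from where the row before left it, along the tool's axes as they then stand; what a row does not reach is not made up. A row lasts 1/10 s, in which the tool goes at most 50 mm and 8.59 degrees, less where a joint would pass 70% of its speed; a pose out of reach is approached as far as the arm can. A call is refused whole if a number of a shift passes 0.05 or a number of a turn 0.15, either way. A call with a gripper value outside its range is refused whole. The fingers move at their own pace and stop on an object; "grip_force" is the grip in N (left out, the last holds). Time passes only in rows, so rows that do not move let the fingers close. It gives the time, the measured TCP pose, the force, the opening and the grip force at its end, in the units of the state.
- arm.sense(): the state, without advancing time (a new reading comes with each control period).
- grab_frame(name): name is "side" or "top"; returns the picture (384x512x3 uint8, blue, green, red); there is no depth.
- camera_model(name): a dict with "mtx" (3x3 intrinsics, pixels), "k1" (the pictures are not rectified: a ray, as slopes to the right and down, at radius r is drawn at 1 + k1 r^2 times it, then the intrinsics apply), "origin" and "orientation" of the camera in the world. Camera axes: x right, y up, looking along -z (the intrinsics and any distortion apply to the point x, -y, -z); pixel columns grow to the right and rows downward; lengths in m; the calibration is good to about 2 mm. A picture is of the moment at which its call begins. camera_model takes no time and is no camera call.
- arm.finish_job(): hands the job in; it is judged then, once.
Trained networks look in the newest picture that a camera, given by its name, has taken for a name from the list of things; names that differ only in an ending like _2 or _b are one class to them, and where a whole thing is asked for, a point or a joint stands for the part that bears it (a point fixed in the world has none). Each returns a list of dicts, best first, with "confidence" (0 to 1); they miss things now and then, are a little off and sometimes report something else, mostly with a low value. They report only what shows in the picture. A call takes as long as a camera call.
- models.spot_in(label, camera): "point" ([x, y, z] in m, in world coordinates, good to about 4 mm: the middle of the surface that is visible of it).
- models.tip_of(label, camera): "point" ([x, y, z] in m, in world coordinates, good to about 4 mm: a listed point, or the origin of a listed thing).
The state is a dict: "time_s": time; "qpos": joint angles; "joint_velocities": joint speeds; "tau": joint torques, N m; "ee_pos": TCP position; "tool_rot": TCP orientation; "wrist_force": force on the tool from outside, world axes, zero at the start; "moment": the same for the moment, N m; "finger_gap": finger opening in m; "finger_force": force on a finger pad.
Only numpy, scipy, OpenCV 4.12 (cv2) and the standard library are available. Lean on these libraries where they do the work, as an engineer would, in place of code of your own. Each camera call takes 0.05 s, during which the arm holds its last target. There are 200 camera calls.

## Working session

There is one attempt and no reset: what is moved stays moved. The work goes in short steps, Python scripts to look and compute and a tool call to move; the robot and the scene stay as the last step left them, time stands still between calls to the robot, and variables do not carry over. Pictures are saved under pics/ and viewed, at most 10 in all, crops included, and the job is handed in when it is done.

Besides the shell and the picture viewer there is one more tool, called after ">>>" by a JSON object that holds its "name" and its "arguments", one argument or row to a line. send_rows: Moves the arm, as the interface text tells. Its arguments: {"type":"object","properties":{"linear":{"type":"array"},"delta_rot":{"type":"array"},"claw":{"type":"array"},"grip_force":{"type":"number"}},"required":["linear","delta_rot","claw"]}

```bash
ls; mkdir -p pics; python3 - <<'E'
from station import arm, grab_frame, camera_model, models
import cv2
for c in("top","side"):
    cv2.imwrite(f"pics/{c}0.png",grab_frame(c))
    for l in("control_box","dial_centre","pointer_tip","start_top"):
        for r in models.tip_of(l,c)[:2]: print(c,l,r)
    m=camera_model(c);print(m)
s=arm.sense();print(s)
E
```

```text
pics
top control_box {'point': [0.5168, 0.252, 0.004], 'confidence': 0.58}
top dial_centre {'point': [0.5268, 0.2942, 0.0636], 'confidence': 0.84}
top pointer_tip {'point': [0.57, 0.3148, 0.079], 'confidence': 0.58}
top start_top {'point': [0.4687, 0.1821, 0.0883], 'confidence': 0.63}
top start_top {'point': [0.4001, 0.2792, 0.0023], 'confidence': 0.22}
{'mtx': array([[368.23304503,   0.        , 261.78872161],
       [  0.        , 368.23304503, 191.20940647],
       [  0.        ,   0.        ,   1.        ]]), 'k1': -0.003046396255458013, 'origin': array([0.46373904, 0.07241328, 1.25998415]), 'orientation': array([-0.69730865, -0.02306094,  0.0401945 ,  0.71527145])}
side control_box {'point': [0.5179, 0.2575, 0.0062], 'confidence': 0.57}
side control_box {'point': [0.4299, -0.1474, 0.0042], 'confidence': 0.31}
side dial_centre {'point': [0.5231, 0.2965, 0.063], 'confidence': 0.61}
side pointer_tip {'point': [0.5695, 0.3203, 0.0831], 'confidence': 0.65}
side start_top {'point': [0.4681, 0.1827, 0.0877], 'confidence': 0.45}
{'mtx': array([[357.92271548,   0.        , 248.89066704],
[... 291 characters left out ...]
array([ 1.03720895e+00,  2.58620563e-01,  1.53504001e+00,  3.82288592e-05,
        1.34802054e+00, -2.02820537e-01]), 'joint_velocities': array([ 2.35648607e-05,  2.27531209e-05,  1.50849914e-03, -5.20471757e-04,
       -1.98363249e-03,  8.00656293e-04]), 'tau': array([ 2.82802957e-04, -4.36810935e+01, -2.84075314e+01,  7.19643384e-02,
        3.23820824e-02, -2.54224170e-05]), 'ee_pos': array([0.17858553, 0.52017564, 0.19672558]), 'tool_rot': array([-3.33121565e-05,  1.64634697e-01,  9.86354609e-01, -3.45544315e-05]), 'wrist_force': array([-0.2618596 ,  0.38624126,  0.21883201]), 'moment': array([-0.04080946, -0.06067412,  0.02218639]), 'finger_force': 0.0, 'finger_gap': 0.0929502285852991}
```

```bash
python3 - <<'E'
import cv2,numpy as np
a=cv2.imread("pics/top0.png"); b=cv2.imread("pics/side0.png")
cv2.imwrite("pics/t0.png",cv2.resize(a,(800,600)))
cv2.imwrite("pics/s0.png",cv2.resize(b,(800,600)))
from station import arm
from scipy.spatial.transform import Rotation as R
q=arm.sense()['tool_rot'];print(R.from_quat(q,scalar_first=True).as_matrix().round(3))
E
```

```text
[[-0.946  0.325 -0.   ]
 [ 0.325  0.946 -0.   ]
 [ 0.    -0.    -1.   ]]
```

View pics/t0.png

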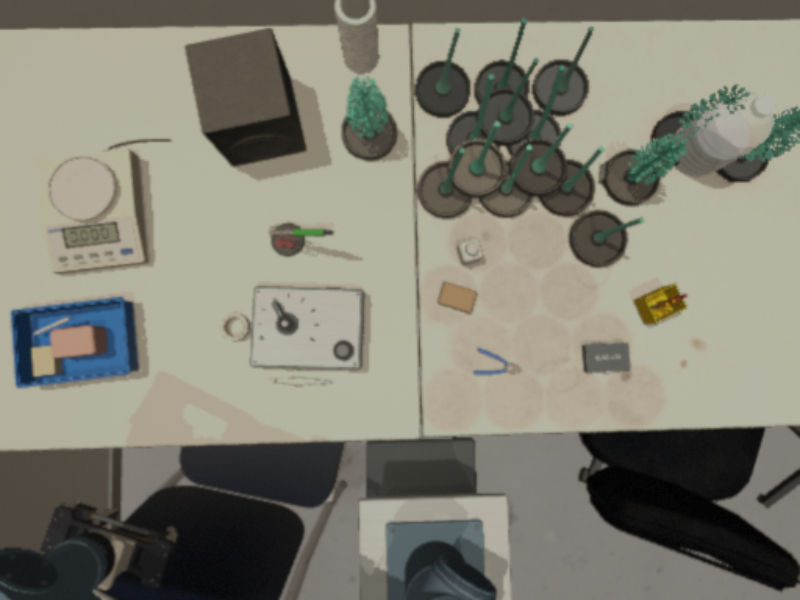

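View pics/s0.png

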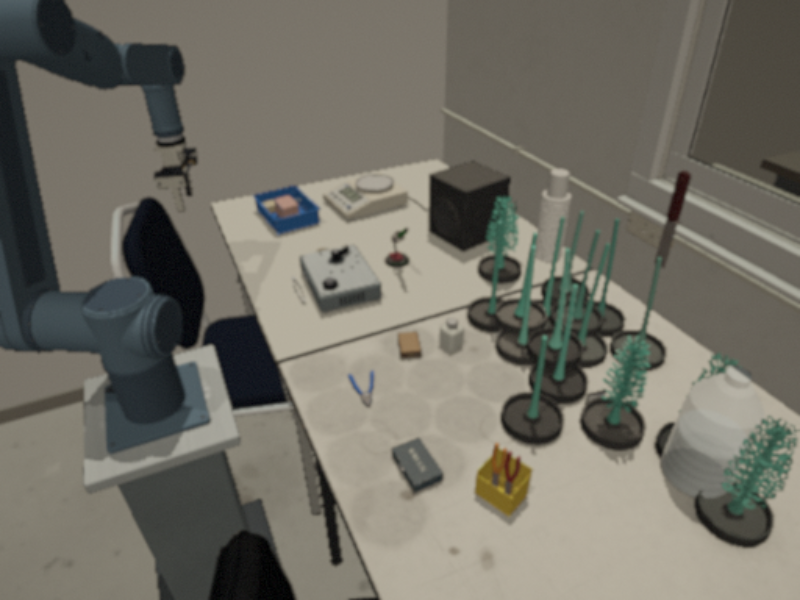

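The top view shows the selector hub at (287,323) with its pointer up-left to about (276,303), which is position 3. The start button is at (343,350) and the pen stand at about (300,235) behind the box. The side view agrees. Next I'll refine the positions and check the pen stand's clearance.

```bash
cat > h.py <<'E'
import numpy as np, cv2
from station import arm, grab_frame, camera_model, models
from scipy.spatial.transform import Rotation as R
def proj(P,c):
    m=camera_model(c); p=R.from_quat(m['orientation'],scalar_first=True).inv().apply(np.atleast_2d(P)-m['origin'])
    s=np.c_[p[:,0],-p[:,1]]/-p[:,2:]; s*=1+m['k1']*(s**2).sum(1,keepdims=True)
    return s@np.diag(np.diag(m['mtx'])[:2])+m['mtx'][:2,2]
def box(P,o,yaw):  # box-frame mm -> world m
    return R.from_euler('z',yaw).apply(np.atleast_2d(P)/1000)+[o[0],o[1],.006]
def med(label,cams=("top","side"),n=4,f=models.tip_of):
    a=[]
    for c in cams:
        for _ in range(n):
            grab_frame(c); r=f(label,c)
            if r and r[0]['confidence']>.4: a.append(r[0]['point'])
    return np.median(a,0),len(a)
E
python3 - <<'E'
from h import *
d={}
for l in("control_box","dial_centre","pointer_tip","start_top","pen_stand"):
    d[l],n=med(l,n=3); print(l,d[l].round(4),n)
B=np.array([[0,0],[6,40],[-45,-78]])/1000; W=np.array([d[k][:2] for k in("control_box","dial_centre","start_top")])
b=B-B.mean(0);w=W-W.mean(0)
yaw=np.arctan2((b[:,0]*w[:,1]-b[:,1]*w[:,0]).sum(),(b*w).sum())
o=W.mean(0)-R.from_euler('z',yaw).as_matrix()[:2,:2]@B.mean(0); print("box",o,np.degrees(yaw))
im=grab_frame("top"); x0,y0,x1,y1=140,125,250,255;k=5
out=cv2.resize(im[y0:y1,x0:x1],None,fx=k,fy=k,interpolation=cv2.INTER_CUBIC)
def dots(P,col):
    for u in proj(box(P,o,yaw),"top"): cv2.circle(out,tuple(int(v) for v in ((u+.5-[x0,y0])*k)),3,col,-1)
dots([[sx*85,sy*115,58] for sx in(-1,1) for sy in(-1,1)],(0,0,255))
dots([[6+60*np.cos(t),40+60*np.sin(t),58] for t in np.radians(120-30*np.arange(9))],(0,255,0))
dots([[6,40,88],[-45,-78,82]],(255,0,0))
cv2.imwrite("pics/c1.png",out)
E
```

```text
control_box [0.5184 0.2563 0.0064] 5
dial_centre [0.5235 0.2957 0.0633] 5
pointer_tip [0.5697 0.318  0.0802] 6
start_top [0.4709 0.1814 0.0886] 5
pen_stand [0.7058 0.264  0.006 ] 6
box [0.51759625 0.25678603] -1.5114429925433945
```

View pics/c1.png

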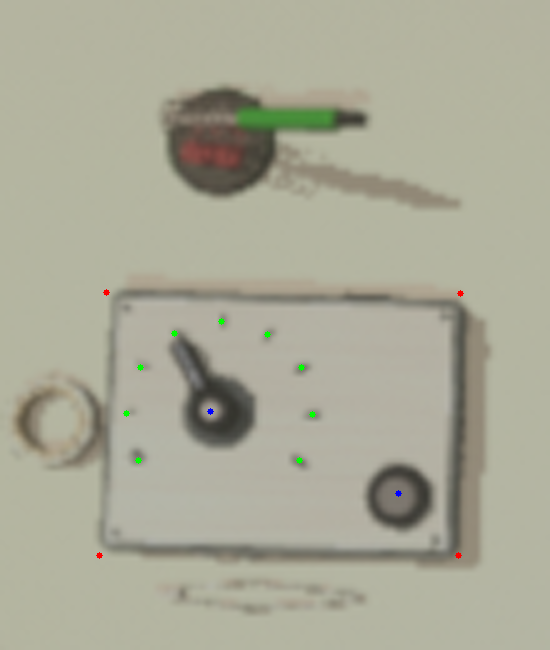

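The projected marks fit the picture. The yaw is about -2.7°, the dial is near (0.523, 0.2955), and the pointer stands on mark 3. I'll keep the gripper open and push with one finger, so its body stays away from the pen stand. First I move over, keeping height.

>>> {"name": "send_rows", "arguments": {
  "linear": [
    [-0.023, -0.0055, 0],
    [-0.023, -0.0055, 0],
    [-0.023, -0.0055, 0],
    [-0.023, -0.0055, 0],
    [-0.023, -0.0055, 0],
    [-0.023, -0.0055, 0],
    [-0.023, -0.0055, 0],
    [-0.023, -0.0055, 0]
  ],
  "delta_rot": [
    [0, 0, 0],
    [0, 0, 0],
    [0, 0, 0],
    [0, 0, 0],
    [0, 0, 0],
    [0, 0, 0],
    [0, 0, 0],
    [0, 0, 0]
  ],
  "claw": [1, 1, 1, 1, 1, 1, 1, 1]
}}

```text
time_s: 4.35
ee_pos: [0.3391, 0.4183, 0.1968]
tool_rot: [0.0, 0.165, 0.986, 0.0]
wrist_force: [0.5, 0.9, -0.1]
finger_gap: 0.093
finger_force: 0.0
```

>>> {"name": "send_rows", "arguments": {
  "linear": [
    [-0.023, -0.0055, 0],
    [-0.023, -0.0055, 0],
    [-0.023, -0.0055, 0],
    [-0.023, -0.0055, 0],
    [-0.023, -0.0055, 0],
    [-0.023, -0.0055, 0],
    [-0.023, -0.0055, 0],
    [-0.023, -0.0055, 0]
  ],
  "delta_rot": [
    [0, 0, 0],
    [0, 0, 0],
    [0, 0, 0],
    [0, 0, 0],
    [0, 0, 0],
    [0, 0, 0],
    [0, 0, 0],
    [0, 0, 0]
  ],
  "claw": [1, 1, 1, 1, 1, 1, 1, 1]
}}

```text
time_s: 5.15
ee_pos: [0.4989, 0.3168, 0.1968]
tool_rot: [-0.0, 0.165, 0.986, 0.0]
wrist_force: [-0.3, 0.5, -0.7]
finger_gap: 0.0927
finger_force: 0.0
```

>>> {"name": "send_rows", "arguments": {
  "linear": [
    [0, 0, 0],
    [0, 0, 0],
    [0, 0, 0],
    [0, 0, 0],
    [0, 0, 0],
    [0, 0, 0],
    [0, 0, 0],
    [0, 0, 0]
  ],
  "delta_rot": [
    [0, 0, 0.127],
    [0, 0, 0.127],
    [0, 0, 0.127],
    [0, 0, 0.127],
    [0, 0, 0.127],
    [0, 0, 0.127],
    [0, 0, 0],
    [0, 0, 0]
  ],
  "claw": [1, 1, 1, 1, 1, 1, 1, 1]
}}

```text
time_s: 5.95
ee_pos: [0.4981, 0.3174, 0.1967]
tool_rot: [-0.0, 0.518, 0.855, -0.0]
wrist_force: [0.6, 0.2, -0.2]
finger_gap: 0.0928
finger_force: 0.0
```

```bash
cat >> h.py <<'E'
D=np.array([.523,.2955])
def state():
    s=arm.sense(); M=R.from_quat(s['tool_rot'],scalar_first=True).as_matrix()
    th=np.degrees(np.arctan2(M[1,1],M[0,1])); d=s['ee_pos'][:2]-D
    print("t",round(s['time_s'],2),"p",s['ee_pos'].round(4),"th",th.round(2),"rad",(d@M[:2,1]).round(4),"perp",(d@M[:2,0]).round(4),"F",s['wrist_force'].round(1),"z",M[:,2].round(3))
    return s,M
E
python3 - <<'E'
from h import *
state()
im=grab_frame("top");cv2.imwrite("pics/c2.png",cv2.resize(im[110:270,110:290],(720,640))[:600])
s=grab_frame("side");cv2.imwrite("pics/s2.png",cv2.resize(s[100:240,130:310],(720,560),interpolation=cv2.INTER_CUBIC))
E
```

```text
t 5.95 p [0.4981 0.3174 0.1967] th 27.58 rad -0.0119 perp 0.031 F [ 0.6  0.2 -0.2] z [-0. -0. -1.]
```

>>> {"name": "send_rows", "arguments": {
  "linear": [
    [0, 0, 0.02],
    [0, 0, 0.02],
    [0, 0, 0.02],
    [0, 0, 0.02],
    [0, 0, 0.006],
    [0, 0, 0],
    [0, 0, 0]
  ],
  "delta_rot": [
    [0, 0, 0],
    [0, 0, 0],
    [0, 0, 0],
    [0, 0, 0],
    [0, 0, 0],
    [0, 0, 0],
    [0, 0, 0]
  ],
  "claw": [1, 1, 1, 1, 1, 1, 1]
}}

```text
time_s: 6.75
ee_pos: [0.4987, 0.3177, 0.1116]
tool_rot: [0.0, 0.519, 0.855, 0.0]
wrist_force: [-0.2, -1.1, 0.6]
finger_gap: 0.0929
finger_force: 0.0
```

```bash
python3 - <<'E'
from h import *
state()
s=grab_frame("side");k=5;x0,y0=170,110
out=cv2.resize(s[y0:y0+110,x0:x0+120],None,fx=k,fy=k,interpolation=cv2.INTER_CUBIC)
S=arm.sense();M=R.from_quat(S['tool_rot'],scalar_first=True).as_matrix()
for v in([0,.055,0],[0,-.055,0],[0,0,0]):
    u=proj(S['ee_pos']+M@np.array(v),"side")[0];cv2.circle(out,tuple(int(a) for a in((u+.5-[x0,y0])*k)),3,(0,0,255),-1)
for p in([D[0],D[1],.094],[D[0]+.05*.889,D[1]+.05*.459,.092]):
    u=proj(np.array(p),"side")[0];cv2.circle(out,tuple(int(a) for a in((u+.5-[x0,y0])*k)),3,(255,0,0),-1)
cv2.imwrite("pics/s3.png",out)
E
```

```text
t 6.75 p [0.4987 0.3177 0.1116] th 27.42 rad -0.0114 perp 0.0309 F [-0.2 -1.1  0.6] z [ 0.001  0.    -1.   ]
```

View pics/s3.png

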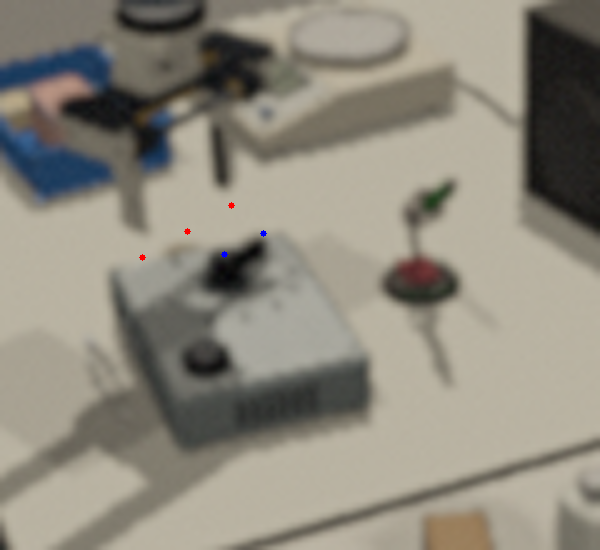

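The side view shows the finger tips at about (137,230) and (220,187). That is roughly 20 mm above where an end-of-finger TCP would be, so the open fingers probably sit shorter. I'll step down carefully, watching the force and the picture.

>>> {"name": "send_rows", "arguments": {
  "linear": [
    [0, 0, 0.012],
    [0, 0, 0.012],
    [0, 0, 0.01],
    [0, 0, 0],
    [0, 0, 0]
  ],
  "delta_rot": [
    [0, 0, 0],
    [0, 0, 0],
    [0, 0, 0],
    [0, 0, 0],
    [0, 0, 0]
  ],
  "claw": [1, 1, 1, 1, 1]
}}

```text
time_s: 7.3
ee_pos: [0.4978, 0.3173, 0.0762]
tool_rot: [-0.0, 0.52, 0.854, -0.0]
wrist_force: [-0.1, 1.0, 0.7]
finger_gap: 0.0932
finger_force: 0.0
```

```bash
python3 - <<'E'
from h import *
state()
S=arm.sense();M=R.from_quat(S['tool_rot'],scalar_first=True).as_matrix()
o=[]
for c,x0,y0 in(("side",180,120),("top",140,140)):
    s=grab_frame(c);k=5
    out=cv2.resize(s[y0:y0+95,x0:x0+80],None,fx=k,fy=k,interpolation=cv2.INTER_CUBIC)
    for v in([0,.055,0],[0,-.055,0]):
        u=proj(S['ee_pos']+M@np.array(v),c)[0];cv2.circle(out,tuple(int(a) for a in((u+.5-[x0,y0])*k)),2,(0,0,255),-1)
    o.append(out)
cv2.imwrite("pics/s4.png",np.hstack(o))
E
```

```text
t 7.3 p [0.4978 0.3173 0.0762] th 27.39 rad -0.0124 perp 0.031 F [-0.1  1.   0.7] z [-0.001 -0.    -1.   ]
```

View pics/s4.png

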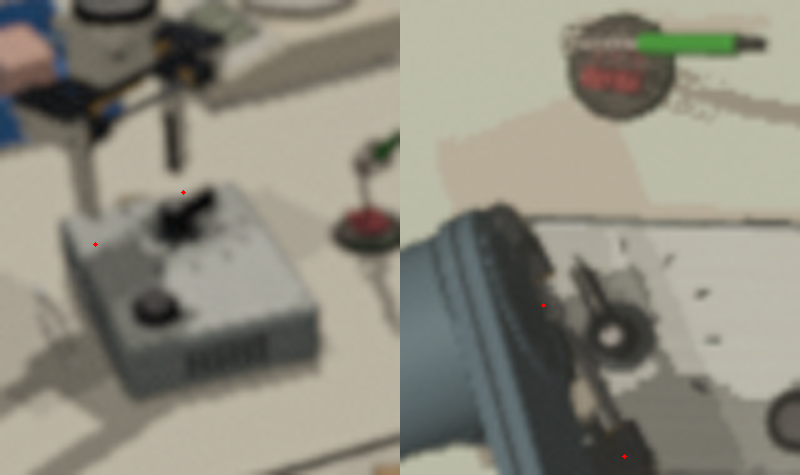

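The tips still show about 20 mm above the nominal TCP, at (92,215) and (177,172), and there is no contact force. I'll go on down with the force checked.

>>> {"name": "send_rows", "arguments": {
  "linear": [
    [0, 0, 0.008],
    [0, 0, 0.004],
    [0, 0, 0],
    [0, 0, 0]
  ],
  "delta_rot": [
    [0, 0, 0],
    [0, 0, 0],
    [0, 0, 0],
    [0, 0, 0]
  ],
  "claw": [1, 1, 1, 1]
}}

```text
time_s: 7.8
ee_pos: [0.498, 0.3174, 0.0645]
tool_rot: [-0.0, 0.52, 0.854, -0.0]
wrist_force: [0.0, -0.4, -0.5]
finger_gap: 0.0932
finger_force: 0.0
```

>>> {"name": "send_rows", "arguments": {
  "linear": [
    [0, 0, 0.003],
    [0, 0, 0],
    [0, 0, 0]
  ],
  "delta_rot": [
    [0, 0, 0],
    [0, 0, 0],
    [0, 0, 0]
  ],
  "claw": [1, 1, 1]
}}

```text
time_s: 8.1
ee_pos: [0.4981, 0.3174, 0.0617]
tool_rot: [-0.0, 0.52, 0.854, -0.0]
wrist_force: [-0.4, 0.2, -0.5]
finger_gap: 0.0927
finger_force: 0.0
```

>>> {"name": "send_rows", "arguments": {
  "linear": [
    [0, 0, 0.003],
    [0, 0, 0],
    [0, 0, 0]
  ],
  "delta_rot": [
    [0, 0, 0],
    [0, 0, 0],
    [0, 0, 0]
  ],
  "claw": [1, 1, 1]
}}

```text
time_s: 8.4
ee_pos: [0.498, 0.3174, 0.0586]
tool_rot: [-0.0, 0.52, 0.854, -0.0]
wrist_force: [0.2, 0.6, 0.1]
finger_gap: 0.0934
finger_force: 0.0
```

```bash
python3 - <<'E'
from h import *
state()
S=arm.sense();M=R.from_quat(S['tool_rot'],scalar_first=True).as_matrix()
c,x0,y0="side",185,125
s=grab_frame(c);k=8
out=cv2.resize(s[y0:y0+65,x0:x0+80],None,fx=k,fy=k,interpolation=cv2.INTER_CUBIC)
for v in([0,.055,-.018],[0,-.055,-.018]):
    u=proj(S['ee_pos']+M@np.array(v),c)[0];cv2.circle(out,tuple(int(a) for a in((u+.5-[x0,y0])*k)),2,(0,0,255),-1)
cv2.imwrite("pics/s5.png",out)
E
```

```text
t 8.4 p [0.498  0.3174 0.0586] th 27.39 rad -0.0121 perp 0.031 F [0.2 0.6 0.1] z [-0. -0. -1.]
```

View pics/s5.png

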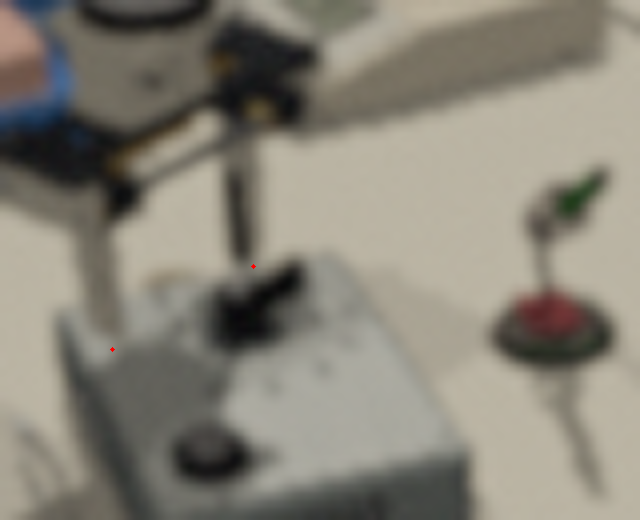

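With an 18 mm offset the predicted tips (253,266) and (112,349) fit the picture, so the tip is at z≈0.077, beside the pointer. Now I close in sideways and sweep the first part.

>>> {"name": "send_rows", "arguments": {
  "linear": [
    [-0.005, 0, 0],
    [-0.005, 0, 0],
    [-0.005, 0, 0],
    [0, 0, 0],
    [0, 0, 0]
  ],
  "delta_rot": [
    [0, 0, 0],
    [0, 0, 0],
    [0, 0, 0],
    [0, 0, 0],
    [0, 0, 0]
  ],
  "claw": [1, 1, 1, 1, 1]
}}

```text
time_s: 8.95
ee_pos: [0.5051, 0.3039, 0.0588]
tool_rot: [-0.0, 0.52, 0.854, 0.0]
wrist_force: [0.8, -0.3, -0.6]
finger_gap: 0.0929
finger_force: 0.0
```

>>> {"name": "send_rows", "arguments": {
  "linear": [
    [0.00085, 0.0012, 0],
    [0.00085, 0.0012, 0],
    [0.00085, 0.0012, 0],
    [0.00085, 0.0012, 0],
    [0.00085, 0.0012, 0],
    [0.00085, 0.0012, 0],
    [0.00085, 0.0012, 0],
    [0, 0, 0]
  ],
  "delta_rot": [
    [0, 0, 0.075],
    [0, 0, 0.075],
    [0, 0, 0.075],
    [0, 0, 0.075],
    [0, 0, 0.075],
    [0, 0, 0.075],
    [0, 0, 0.075],
    [0, 0, 0]
  ],
  "claw": [1, 1, 1, 1, 1, 1, 1, 1]
}}

```text
time_s: 9.75
ee_pos: [0.5116, 0.3121, 0.0588]
tool_rot: [-0.0, 0.724, 0.69, 0.0]
wrist_force: [0.4, 0.5, -1.0]
finger_gap: 0.093
finger_force: 0.0
```

```bash
cat >> h.py <<'E'
def look():
    state()
    for c in("top","side"):
        for _ in range(3):
            grab_frame(c); o=[]
            for l in("pointer_tip","dial_centre"):
                for r in models.tip_of(l,c)[:1]: o.append((r['point'],r['confidence']))
            for p,cf in o[:1]:
                d=np.array(p[:2])-D; w=np.degrees(np.arctan2(d[1],d[0]))
                print(c,"tip",np.round(p,3),cf,"world ang",w.round(1),"pos",((120-w-2.7)/30).round(2),"r",np.hypot(*d).round(3), o[1:])
E
python3 -c "
from h import *
look()"
```

```text
t 9.75 p [0.5116 0.3121 0.0588] th -2.72 rad -0.0122 perp 0.0161 F [ 0.4  0.5 -1. ] z [ 0.  0. -1.]
top tip [0.576 0.29  0.078] 0.48 world ang -6.3 pos 4.12 r 0.053 [([0.5244, 0.297, 0.0636], 0.66)]
top tip [0.575 0.292 0.078] 0.4 world ang -3.4 pos 4.02 r 0.052 [([0.5235, 0.2972, 0.0658], 0.98)]
top tip [0.573 0.291 0.078] 0.46 world ang -5.0 pos 4.08 r 0.05 [([0.5265, 0.2954, 0.0643], 0.89)]
side tip [ 0.576 -0.064 -0.003] 0.46 world ang -81.5 pos 6.63 r 0.364 [([0.5224, 0.2935, 0.0636], 0.71)]
side tip [0.573 0.294 0.084] 0.43 world ang -1.2 pos 3.95 r 0.05 [([0.5254, 0.2967, 0.0658], 0.64)]
side tip [0.473 0.177 0.089] 0.62 world ang -112.9 pos 7.67 r 0.128 [([0.522, 0.2967, 0.0646], 0.78)]
```

The selector is at 4 with the arm free of it. On to 5.

>>> {"name": "send_rows", "arguments": {
  "linear": [
    [0.0008, 0.0012, 0],
    [0.0008, 0.0012, 0],
    [0.0008, 0.0012, 0],
    [0.0008, 0.0012, 0],
    [0.0008, 0.0012, 0],
    [0.0008, 0.0012, 0],
    [0.0008, 0.0012, 0],
    [0, 0, 0]
  ],
  "delta_rot": [
    [0, 0, 0.075],
    [0, 0, 0.075],
    [0, 0, 0.075],
    [0, 0, 0.075],
    [0, 0, 0.075],
    [0, 0, 0.075],
    [0, 0, 0.075],
    [0, 0, 0]
  ],
  "claw": [1, 1, 1, 1, 1, 1, 1, 1]
}}

```text
time_s: 11.45
ee_pos: [0.5213, 0.3155, 0.0588]
tool_rot: [-0.0, 0.878, 0.479, 0.0]
wrist_force: [0.1, 1.4, -0.6]
finger_gap: 0.0929
finger_force: 0.8
```

```bash
python3 -c "
from h import *
look()"
```

```text
t 11.45 p [0.5213 0.3155 0.0588] th -32.81 rad -0.0123 perp 0.0159 F [ 0.1  1.4 -0.6] z [ 0.     0.001 -1.   ]
top tip [0.568 0.266 0.08 ] 0.61 world ang -32.8 pos 5.0 r 0.054 [([0.5271, 0.295, 0.0636], 0.9)]
top tip [0.568 0.265 0.076] 0.63 world ang -33.8 pos 5.04 r 0.054 [([0.5265, 0.2941, 0.0618], 0.7)]
top tip [0.513 0.253 0.003] 0.48 world ang -102.9 pos 7.34 r 0.043 [([0.5265, 0.2941, 0.0659], 0.56)]
side tip [0.564 0.266 0.082] 0.39 world ang -35.0 pos 5.08 r 0.051 [([0.5231, 0.2987, 0.0622], 0.97)]
side tip [0.568 0.267 0.078] 0.42 world ang -32.4 pos 4.99 r 0.054 [([0.5257, 0.2963, 0.0625], 0.7)]
side tip [0.566 0.267 0.082] 0.39 world ang -33.3 pos 5.02 r 0.052 [([0.5237, 0.2971, 0.0645], 0.59)]
```

Position 5. The same step again, since it carried the pointer exactly one click both times.

>>> {"name": "send_rows", "arguments": {
  "linear": [
    [0.0008, 0.0012, 0],
    [0.0008, 0.0012, 0],
    [0.0008, 0.0012, 0],
    [0.0008, 0.0012, 0],
    [0.0008, 0.0012, 0],
    [0.0008, 0.0012, 0],
    [0.0005, 0.0008, 0],
    [0, 0, 0]
  ],
  "delta_rot": [
    [0, 0, 0.075],
    [0, 0, 0.075],
    [0, 0, 0.075],
    [0, 0, 0.075],
    [0, 0, 0.075],
    [0, 0, 0.075],
    [0, 0, 0.05],
    [0, 0, 0]
  ],
  "claw": [1, 1, 1, 1, 1, 1, 1, 1]
}}

```text
time_s: 13.15
ee_pos: [0.5308, 0.313, 0.0588]
tool_rot: [0.0, 0.969, 0.247, 0.0]
wrist_force: [2.1, 2.1, -1.5]
finger_gap: 0.093
finger_force: 1.4
```

```bash
python3 -c "
from h import *
look()"
```

```text
t 13.15 p [0.5308 0.313  0.0588] th -61.45 rad -0.0117 perp 0.0153 F [ 2.1  2.1 -1.5] z [ 0.001  0.    -1.   ]
top tip [0.547 0.247 0.08 ] 0.36 world ang -64.1 pos 6.05 r 0.054 [([0.5244, 0.2949, 0.0658], 0.58)]
top tip [0.544 0.246 0.08 ] 0.55 world ang -67.1 pos 6.15 r 0.053 [([0.5255, 0.2976, 0.0655], 0.76)]
top tip [0.545 0.248 0.08 ] 0.59 world ang -64.7 pos 6.07 r 0.052 [([0.5264, 0.2982, 0.0633], 0.64)]
side tip [0.55  0.25  0.083] 0.64 world ang -60.1 pos 5.91 r 0.053 [([0.525, 0.2976, 0.0607], 0.97)]
side tip [0.546 0.251 0.082] 0.43 world ang -62.4 pos 5.99 r 0.05 [([0.5248, 0.296, 0.064], 0.85)]
side tip [0.548 0.253 0.084] 0.47 world ang -60.1 pos 5.91 r 0.049 [([0.5216, 0.2963, 0.0629], 0.62)]
```

Position 6 reached. I back off sideways, then go up.

>>> {"name": "send_rows", "arguments": {
  "linear": [
    [0.004, 0, 0],
    [0.005, 0, 0],
    [0.006, 0, 0],
    [0, 0, -0.015],
    [0, 0, -0.02],
    [0, 0, -0.025],
    [0, 0, 0],
    [0, 0, 0]
  ],
  "delta_rot": [
    [0, 0, 0],
    [0, 0, 0],
    [0, 0, 0],
    [0, 0, 0],
    [0, 0, 0],
    [0, 0, 0],
    [0, 0, 0],
    [0, 0, 0]
  ],
  "claw": [1, 1, 1, 1, 1, 1, 1, 1]
}}

```text
time_s: 14.85
ee_pos: [0.5437, 0.3204, 0.1188]
tool_rot: [-0.0, 0.969, 0.247, 0.0]
wrist_force: [0.9, -1.0, -0.2]
finger_gap: 0.0931
finger_force: 0.0
```

```bash
python3 - <<'E'
from h import *
look()
st,n=med("start_top",n=3); print("start",st.round(4),n)
s,M=state()
b=np.array([.469,.181]); 
for bb in(b,st[:2]):
    T=np.array([*(bb+.054*M[:2,1]),s['ee_pos'][2]]); print("tool shift",(M.T@(T-s['ee_pos'])).round(4))
im=grab_frame("top");cv2.imwrite("pics/c6.png",cv2.resize(im[140:260,140:260],(600,600),interpolation=cv2.INTER_CUBIC))
E
```

```text
t 14.85 p [0.5437 0.3204 0.1188] th -61.42 rad -0.012 perp 0.0301 F [ 0.9 -1.  -0.2] z [ 0.  0. -1.]
top tip [0.526 0.294 0.065] 0.6 world ang -25.7 pos 4.77 r 0.003 []
top tip [0.548 0.249 0.08 ] 0.64 world ang -61.9 pos 5.97 r 0.052 [([0.5252, 0.2977, 0.0644], 0.81)]
top tip [0.549 0.249 0.081] 0.42 world ang -60.5 pos 5.93 r 0.053 [([0.5271, 0.2944, 0.0655], 0.61)]
side tip [0.548 0.253 0.081] 0.63 world ang -59.5 pos 5.89 r 0.049 [([0.5236, 0.2961, 0.0667], 0.76)]
side tip [0.548 0.252 0.085] 0.53 world ang -60.2 pos 5.92 r 0.05 [([0.5207, 0.2989, 0.0629], 0.82)]
side tip [0.547 0.251 0.083] 0.48 world ang -61.3 pos 5.95 r 0.051 [([0.5223, 0.2946, 0.064], 0.66)]
start [0.4711 0.181  0.0842] 5
t 16.35 p [0.5435 0.3203 0.1187] th -61.42 rad -0.0119 perp 0.0299 F [ 0.9  0.1 -0.7] z [-0.  0. -1.]
tool shift [-0.1321  0.1406 -0.    ]
tool shift [-0.1302  0.1416 -0.    ]
```

View pics/c6.png

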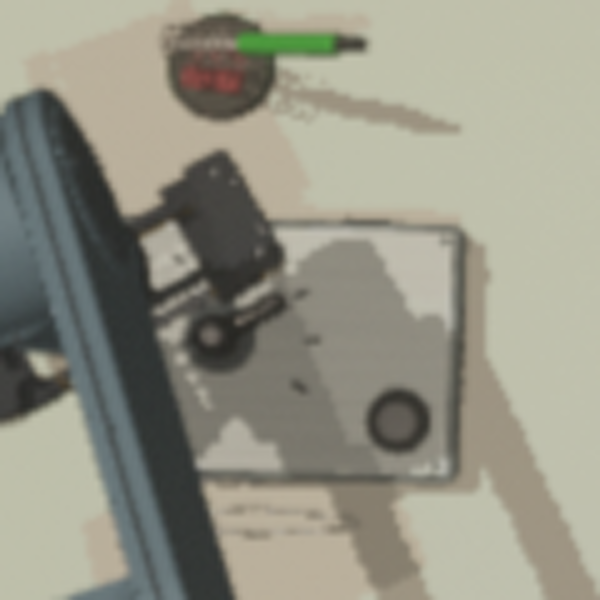

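The picture shows the pointer (285,303) on mark 6 at (300,293), with 7 and 8 free beyond it. The button is at (398,420) and the box hasn't moved. Now I bring the -y finger over the button.

>>> {"name": "send_rows", "arguments": {
  "linear": [
    [-0.019, 0.02, 0],
    [-0.019, 0.02, 0],
    [-0.019, 0.02, 0],
    [-0.019, 0.02, 0],
    [-0.019, 0.02, 0],
    [-0.019, 0.02, 0],
    [-0.017, 0.021, 0],
    [0, 0, 0]
  ],
  "delta_rot": [
    [0, 0, 0],
    [0, 0, 0],
    [0, 0, 0],
    [0, 0, 0],
    [0, 0, 0],
    [0, 0, 0],
    [0, 0, 0],
    [0, 0, 0]
  ],
  "claw": [1, 1, 1, 1, 1, 1, 1, 1]
}}

```text
time_s: 17.2
ee_pos: [0.4954, 0.1313, 0.1189]
tool_rot: [0.0, 0.969, 0.246, -0.0]
wrist_force: [-0.1, -0.0, 0.1]
finger_gap: 0.0926
finger_force: 0.0
```

>>> {"name": "send_rows", "arguments": {
  "linear": [
    [0, 0, 0.015],
    [0, 0, 0.015],
    [0, 0, 0.008],
    [0, 0, 0],
    [0, 0, 0]
  ],
  "delta_rot": [
    [0, 0, 0],
    [0, 0, 0],
    [0, 0, 0],
    [0, 0, 0],
    [0, 0, 0]
  ],
  "claw": [1, 1, 1, 1, 1]
}}

```text
time_s: 17.7
ee_pos: [0.4962, 0.1342, 0.081]
tool_rot: [-0.0, 0.969, 0.247, 0.0]
wrist_force: [-0.4, 0.3, 0.4]
finger_gap: 0.0931
finger_force: 0.0
```

```bash
python3 - <<'E'
from h import *
s,M=state(); o=[]
for c,x0,y0 in(("side",190,130),("top",180,180)):
    im=grab_frame(c);k=6
    out=cv2.resize(im[y0:y0+75,x0:x0+65],None,fx=k,fy=k,interpolation=cv2.INTER_CUBIC)
    for P,col in((s['ee_pos']+M@np.array([0,-.055,-.018]),(0,0,255)),(np.array([.470,.181,.088]),(255,0,0))):
        u=proj(P,c)[0];cv2.circle(out,tuple(int(a) for a in((u+.5-[x0,y0])*k)),2,col,-1)
    o.append(out)
cv2.imwrite("pics/b7.png",np.hstack(o))
E
```

```text
t 17.7 p [0.4962 0.1342 0.081 ] th -61.4 rad 0.1288 perp -0.1008 F [-0.4  0.3  0.4] z [ 0.  0. -1.]
```

View pics/b7.png

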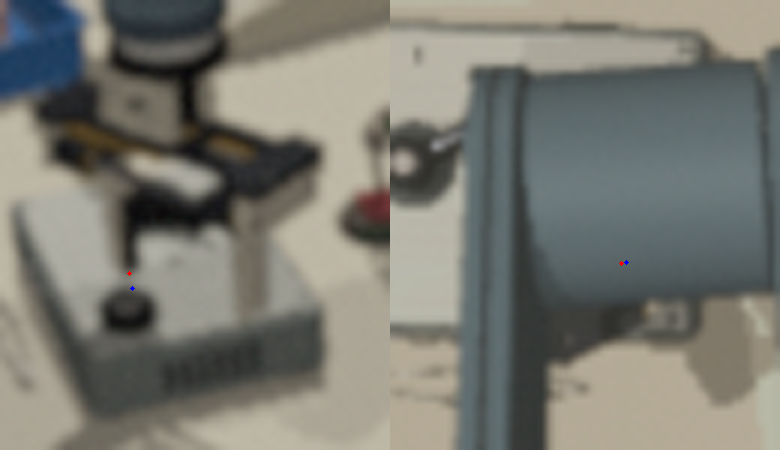

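The side view shows the finger tip at about (123,268) directly above the button at (128,298). Now I press down in small steps.

>>> {"name": "send_rows", "arguments": {
  "linear": [
    [0, 0, 0.004],
    [0, 0, 0.004],
    [0, 0, 0.002],
    [0, 0, 0]
  ],
  "delta_rot": [
    [0, 0, 0],
    [0, 0, 0],
    [0, 0, 0],
    [0, 0, 0]
  ],
  "claw": [1, 1, 1, 1]
}}

```text
time_s: 18.2
ee_pos: [0.4956, 0.1338, 0.0703]
tool_rot: [-0.0, 0.969, 0.247, -0.0]
wrist_force: [-0.8, -1.1, -0.5]
finger_gap: 0.0928
finger_force: 0.0
```

>>> {"name": "send_rows", "arguments": {
  "linear": [
    [0, 0, 0.002],
    [0, 0, 0.001],
    [0, 0, 0]
  ],
  "delta_rot": [
    [0, 0, 0],
    [0, 0, 0],
    [0, 0, 0]
  ],
  "claw": [1, 1, 1]
}}

```text
time_s: 18.5
ee_pos: [0.4959, 0.1338, 0.0676]
tool_rot: [-0.0, 0.969, 0.247, -0.0]
wrist_force: [0.4, -0.2, 0.3]
finger_gap: 0.093
finger_force: 0.0
```

>>> {"name": "send_rows", "arguments": {
  "linear": [
    [0, 0, 0.002],
    [0, 0, 0.001],
    [0, 0, 0]
  ],
  "delta_rot": [
    [0, 0, 0],
    [0, 0, 0],
    [0, 0, 0]
  ],
  "claw": [1, 1, 1]
}}

```text
time_s: 18.8
ee_pos: [0.4958, 0.1338, 0.0646]
tool_rot: [-0.0, 0.969, 0.247, -0.0]
wrist_force: [-0.1, -0.3, 0.3]
finger_gap: 0.0929
finger_force: 0.0
```

>>> {"name": "send_rows", "arguments": {
  "linear": [
    [0, 0, 0.002],
    [0, 0, 0.001],
    [0, 0, 0]
  ],
  "delta_rot": [
    [0, 0, 0],
    [0, 0, 0],
    [0, 0, 0]
  ],
  "claw": [1, 1, 1]
}}

```text
time_s: 19.1
ee_pos: [0.496, 0.1338, 0.0618]
tool_rot: [0.0, 0.969, 0.247, 0.0]
wrist_force: [-1.4, 0.7, 3.5]
finger_gap: 0.0928
finger_force: 1.4
```

>>> {"name": "send_rows", "arguments": {
  "linear": [
    [0, 0, 0.002],
    [0, 0, 0.001],
    [0, 0, 0]
  ],
  "delta_rot": [
    [0, 0, 0],
    [0, 0, 0],
    [0, 0, 0]
  ],
  "claw": [1, 1, 1]
}}

```text
time_s: 19.4
ee_pos: [0.496, 0.1338, 0.0588]
tool_rot: [-0.0, 0.969, 0.247, 0.0]
wrist_force: [-0.5, 0.0, 3.8]
finger_gap: 0.0926
finger_force: 2.3
```

>>> {"name": "send_rows", "arguments": {
  "linear": [
    [0, 0, 0.001],
    [0, 0, 0.001],
    [0, 0, 0]
  ],
  "delta_rot": [
    [0, 0, 0],
    [0, 0, 0],
    [0, 0, 0]
  ],
  "claw": [1, 1, 1]
}}

```text
time_s: 19.7
ee_pos: [0.4961, 0.1338, 0.0581]
tool_rot: [0.0, 0.969, 0.247, 0.0]
wrist_force: [-4.0, -1.8, 14.9]
finger_gap: 0.0929
finger_force: 7.4
```

It bottomed out at about 15 N, with TCP z 0.0581. I'll release slowly and note where contact ends, to confirm the full 6 mm stroke.

>>> {"name": "send_rows", "arguments": {
  "linear": [
    [0, 0, -0.003],
    [0, 0, -0.001],
    [0, 0, 0],
    [0, 0, 0]
  ],
  "delta_rot": [
    [0, 0, 0],
    [0, 0, 0],
    [0, 0, 0],
    [0, 0, 0]
  ],
  "claw": [1, 1, 1, 1]
}}

```text
time_s: 20.1
ee_pos: [0.496, 0.1338, 0.0606]
tool_rot: [-0.0, 0.969, 0.247, 0.0]
wrist_force: [-0.6, -0.9, 4.3]
finger_gap: 0.0929
finger_force: 1.7
```

>>> {"name": "send_rows", "arguments": {
  "linear": [
    [0, 0, -0.002],
    [0, 0, 0]
  ],
  "delta_rot": [
    [0, 0, 0],
    [0, 0, 0]
  ],
  "claw": [1, 1]
}}

```text
time_s: 20.3
ee_pos: [0.496, 0.1338, 0.0628]
tool_rot: [0.0, 0.969, 0.247, 0.0]
wrist_force: [-0.3, -0.4, 0.9]
finger_gap: 0.0931
finger_force: 1.1
```

>>> {"name": "send_rows", "arguments": {
  "linear": [
    [0, 0, -0.001],
    [0, 0, 0]
  ],
  "delta_rot": [
    [0, 0, 0],
    [0, 0, 0]
  ],
  "claw": [1, 1]
}}

```text
time_s: 20.5
ee_pos: [0.4959, 0.1338, 0.0637]
tool_rot: [0.0, 0.969, 0.247, -0.0]
wrist_force: [-0.4, -0.3, 1.8]
finger_gap: 0.0928
finger_force: 0.8
```

>>> {"name": "send_rows", "arguments": {
  "linear": [
    [0, 0, -0.001],
    [0, 0, 0]
  ],
  "delta_rot": [
    [0, 0, 0],
    [0, 0, 0]
  ],
  "claw": [1, 1]
}}

```text
time_s: 20.7
ee_pos: [0.4958, 0.1338, 0.0646]
tool_rot: [-0.0, 0.969, 0.247, -0.0]
wrist_force: [0.5, 0.2, 0.4]
finger_gap: 0.0933
finger_force: 0.0
```

Contact ended between 0.0637 and 0.0646 against a bottom of 0.0581, so the full 6 mm stroke was made and the button is up again. Now I lift clear and check.

>>> {"name": "send_rows", "arguments": {
  "linear": [
    [0, 0, -0.015],
    [0, 0, -0.02],
    [0, 0, -0.025],
    [0, 0, -0.025],
    [0, 0, -0.025],
    [0, 0, -0.02],
    [0, 0, 0],
    [0, 0, 0]
  ],
  "delta_rot": [
    [0, 0, 0],
    [0, 0, 0],
    [0, 0, 0],
    [0, 0, 0],
    [0, 0, 0],
    [0, 0, 0],
    [0, 0, 0],
    [0, 0, 0]
  ],
  "claw": [1, 1, 1, 1, 1, 1, 1, 1]
}}

```text
time_s: 21.5
ee_pos: [0.4957, 0.1338, 0.1942]
tool_rot: [0.0, 0.969, 0.247, -0.0]
wrist_force: [-0.4, -0.4, 0.1]
finger_gap: 0.093
finger_force: 0.0
```

```bash
python3 - <<'E'
from h import *
look()
print(med("start_top",n=2),med("control_box",n=2))
im=grab_frame("side");cv2.imwrite("pics/f8.png",cv2.resize(im[130:215,180:280],None,fx=6,fy=6,interpolation=cv2.INTER_CUBIC))
E
```

```text
t 21.5 p [0.4957 0.1338 0.1942] th -61.42 rad 0.129 perp -0.1013 F [-0.4 -0.4  0.1] z [-0. -0. -1.]
top tip [0.525 0.294 0.064] 0.64 world ang -35.8 pos 5.1 r 0.002 []
top tip [0.525 0.295 0.063] 0.81 world ang -11.3 pos 4.29 r 0.002 []
top tip [0.527 0.296 0.062] 0.69 world ang 1.5 pos 3.86 r 0.004 []
side tip [0.549 0.25  0.083] 0.51 world ang -60.0 pos 5.91 r 0.053 [([0.522, 0.2995, 0.0632], 0.88)]
side tip [0.548 0.249 0.08 ] 0.44 world ang -61.9 pos 5.97 r 0.052 [([0.5207, 0.2972, 0.0655], 0.63)]
side tip [0.548 0.25  0.083] 0.65 world ang -61.0 pos 5.94 r 0.052 [([0.5246, 0.2969, 0.0643], 0.91)]
(array([0.47135, 0.18105, 0.0879 ]), 2) (array([0.51995, 0.2581 , 0.00505]), 2)
```

View pics/f8.png

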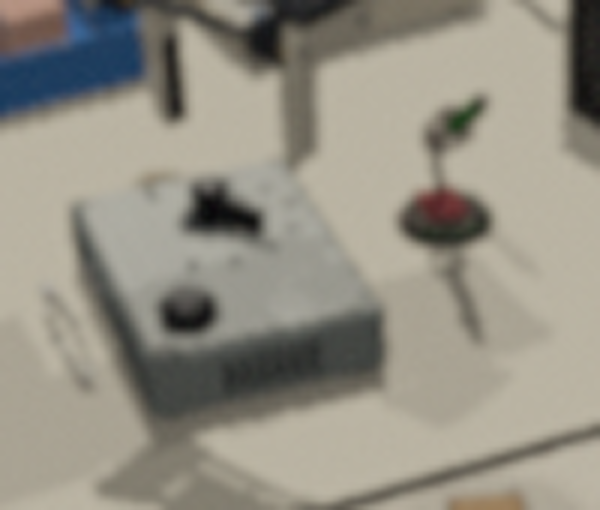

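The picture shows the pointer at (255,222) on mark 6, the button up at (188,308), the box and the things near it in place, and the fingers clear. I'm handing it in.

```bash
python3 -c "
from station import arm
print(arm.finish_job())"
```

```text
the job is handed in; nothing more can be done
None
```

I turned the selector from 3 to position 6 without passing it, then pressed the start button to its stop once and let it come up; the box and the things near it did not move visibly, and I handed the job in at about 23 s (no verdict was returned).

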